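# Sort the tested water meters into their trays

### The arm

A 6-joint arm with a two-finger parallel gripper is mounted at the origin on the work surface. World frame = base frame: x ahead of the robot, y to its left, z up, the work surface at z = 0. Lengths are in m, angles in degrees, forces in N, time in s.
With the tool pointing down it reaches from about 0.375 to 0.9 m from the base axis. Payload 3.1 kg.
Tool frame: the origin (TCP) lies at the very end of the fingers, on their centre line; the grasp point (between the pads) lies 19 mm behind it; z points along the fingers, y is the direction in which the jaws open and shut (so a half turn about z gives the same grasp; the last joint's range is limited). The gripper opens to 87 mm and grips with 3 to 60 N. Pads are 19 mm wide; open, the fingers measure 117 mm over their backs; the gripper's body (75 mm by 190 mm) begins 51 mm behind the grasp point.
Start: joints at [55.777, 30.224, 82.088, -0, 67.689, -10.227], TCP at [0.254, 0.571, 0.223] pointing down, gripper open.
Joint ranges: [-176.69, 176.69], [-43.24, 126.21], [12.49, 139.97], [-82, 262], [0, 151.66], [-163.58, 163.58]. Speed limits (degrees/s): [159.86, 159.86, 180, 180, 180, 180].

### API

Orientations are given as a 3x3 rotation matrix whose columns are the frame's x, y, z axes.
In Python, from rig import bot gives the robot as it stands. The module is installed in compiled form; this text tells all that it offers.
- The arm moves only by the tool play_rows, never from a script. Its argument "targets" is a list of rows, each a list of 7 numbers: the closure, from 0 (fully open) to 1 (shut), then the shift along the world's x, y, z in m, then the turn, a rotation vector about the world's x, y, z in rad. A call has 1 to 12 rows; each row shifts and turns the commanded pose from where the row before left it; what a row does not reach is not made up. A row lasts 1/8 s, in which the tool goes at most 62.5 mm and 10.7 degrees, less where a joint would pass 70% of its speed; a pose out of reach is approached as far as the arm can. A call with a gripper value outside its range is refused whole. The fingers move at their own pace and stop on an object; the grip force is fixed at half the most. Time passes only in rows, so rows that do not move let the fingers close. It gives the time, the measured TCP pose, the force and the opening at its end, in the units of the state.
- bot.read_state(): the state, without advancing time (a new reading comes with each control period).
- bot.capture(name): name is "scene" or "top" or "wrist"; returns the picture (420x560x3 uint8, blue, green, red); there is no depth.
- bot.get_calibration(name): a dict with "fx", "fy", "cx", "cy" (pixels), "R" (3x3) and "t" (3): a world point X has camera coordinates R X + t. Camera axes: x right, y down, z forward; pixel columns grow to the right and rows downward; lengths in m; the calibration is good to about 2 mm. A picture is of the moment at which its call begins: read the wrist's pose just before it. get_calibration takes no time and is no camera call; for the wrist camera it gives the pose at the moment of the call.
- bot.hand_in(): hands the job in, once; it reports no verdict.
The state is a dict: "time_s": time; "joint_positions": joint angles; "qvel": joint speeds; "tau": joint torques, N m; "position": TCP position; "tcp_rot": TCP orientation; "force": force on the tool from outside, world axes, zero at the start; "moment": the same for the moment, N m; "opening": opening from 0.0 (shut) to 1.0 (fully open).
Only numpy, scipy, OpenCV 4.12 (cv2) and the standard library are available. Lean on these libraries where they do the work, as an engineer would, in place of code of your own. Each camera call takes 0.05 s, during which the arm holds its last target. There are 200 camera calls.

### The job

The meters have come off the test bench: sort the four loose pieces into the trays. The two blue cold-water meters both go in the blue tray side by side, the red hot-water meter in the red tray and the brass coupling in the yellow tray; stand each one upright on the tray's floor, set down gently and never dropped, and let go of everything.

Things in the scene. Friction and masses are not known exactly. Their poses are not given: they have to be found in the camera images.
- cold_dial: Blue water meter, white dial in a steel rim on top. Loose, 67 mm high, about 0.42 kg, upright on a round foot 58 mm wide. Grip the round head, 54 mm wide, at heights 35 to 62 mm. Two pipe stubs 25 mm thick with brass ends stick out along body +x and -x at height 18 mm, 90 mm end to end; either way round will do. Origin: centre of underside, z up.
- cold_lid: Blue water meter, dial hidden by a fixed blue lid with a steel hinge pin. Loose, 67 mm high, about 0.42 kg, upright on a round foot 58 mm wide. Grip the round head, 54 mm wide, at heights 35 to 62 mm. Two pipe stubs 25 mm thick with brass ends stick out along body +x and -x at height 18 mm, 90 mm end to end; either way round will do. Origin: centre of underside, z up.
- hot_meter: Red water meter, white dial in a steel rim on top. Loose, 67 mm high, about 0.42 kg, upright on a round foot 58 mm wide. Grip the round head, 54 mm wide, at heights 35 to 62 mm. Two pipe stubs 25 mm thick with brass ends stick out along body +x and -x at height 18 mm, 90 mm end to end; either way round will do. Origin: centre of underside, z up.
- coupling: Brass pipe coupling standing upright: a hexagonal nut 40 mm over its corners and 20 mm high at the bottom, and above it a round threaded tube 26 mm in diameter up to a total height of 55 mm; grip the tube. Origin: centre of the underside; z up. Mass about 0.2 kg, loose.
- blue_tray: Open blue plastic tray, fixed to the table: 118 mm along its x, 208 along its y, 25 high; walls and floor 4 mm thick (inside 110 by 200 mm, floor 4 mm above origin), no dividers. Origin: centre of underside, on the table. Takes both blue meters, one in each half of its y length, stubs along tray x.
- red_tray: Open red plastic tray, fixed to the table: 118 mm along its x, 208 along its y, 25 high; walls and floor 4 mm thick (inside 110 by 200 mm, floor 4 mm above origin), no dividers. Origin: centre of underside, on the table. Takes the red meter.
- yellow_tray: Open yellow plastic tray, fixed to the table: 118 mm along its x, 208 along its y, 25 high; walls and floor 4 mm thick (inside 110 by 200 mm, floor 4 mm above origin), no dividers. Origin: centre of underside, on the table. Takes the brass coupling.
Things that resemble listed ones, but are neither listed nor needed, are in the scene too. Of the things that look like the coupling, take the one that is farthest to the robot's left at the start.

How it is judged:
By the outcome, as a careful person would: the job done as asked, in the order asked, and still so for the second after the job is handed in, with the robot touching nothing.
It also fails if it takes over 109 s, if anything falls off the work surface, if the arm or the gripper's body presses on something with over 40 N, if the wrist force passes 120 N, or if a joint passes its speed limit or range.

## Working session

There is one attempt and no reset: what is moved stays moved. The work goes in short steps, Python scripts to look and compute and a tool call to move; the robot and the scene stay as the last step left them, time stands still between calls to the robot, and variables do not carry over. Pictures are saved under pics/ and viewed, about 12 in all and at most 16, crops included, and the job is handed in when it is done.

Besides the shell and the picture viewer there is one more tool, called after "Call:" as a command line: name --pt "numbers of a row" for each row, then --argument value for the rest. play_rows: Moves the arm, as the interface text tells. Its arguments: {"type":"object","properties":{"targets":{"type":"array","items":{"type":"array","items":{"type":"number"}}}},"required":["targets"]}

```bash
mkdir -p pics; python3 - <<'E'
from rig import bot
import cv2,numpy as np
for n in("scene","top"):
    cv2.imwrite(f"pics/{n}0.png",bot.capture(n)); c=bot.get_calibration(n); print(n,{k:np.round(v,4).tolist() for k,v in c.items()})
s=bot.read_state();print({k:np.round(v,3).tolist() for k,v in s.items()})
E
```

```text
scene {'fx': 411.894, 'fy': 411.894, 'cx': 276.4275, 'cy': 213.07, 'R': [[0.8627, 0.5057, -0.009], [0.3777, -0.656, -0.6535], [-0.3364, 0.5604, -0.7569]], 't': [-0.4225, -0.1412, 0.9047]}
top {'fx': 391.9569, 'fy': 391.9569, 'cx': 279.932, 'cy': 212.0136, 'R': [[-0.0166, -0.9999, -0.0028], [-0.9899, 0.0168, -0.1409], [0.141, 0.0004, -0.99]], 't': [0.0178, 0.4927, 0.6904]}
{'time_s': 0.1, 'joint_positions': [55.776, 30.274, 82.147, 0.001, 67.688, -10.228], 'qvel': [0.091, -0.046, -0.172, 0.134, -0.041, -0.016], 'tau': [-0.0, -44.099, -17.715, 0.063, 0.053, -0.0], 'position': [0.254, 0.57, 0.222], 'tcp_rot': [[-0.914, 0.407, -0.001], [0.407, 0.914, -0.002], [0.0, -0.002, -1.0]], 'force': [0.535, 0.039, -0.0], 'moment': [-0.021, -0.057, 0.01], 'opening': 1.002}
```

View pics/top0.png

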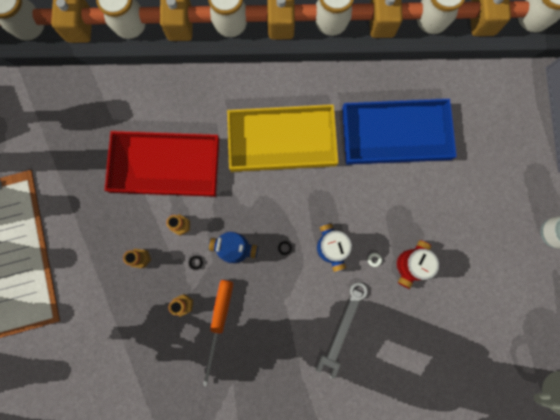

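View pics/scene0.png

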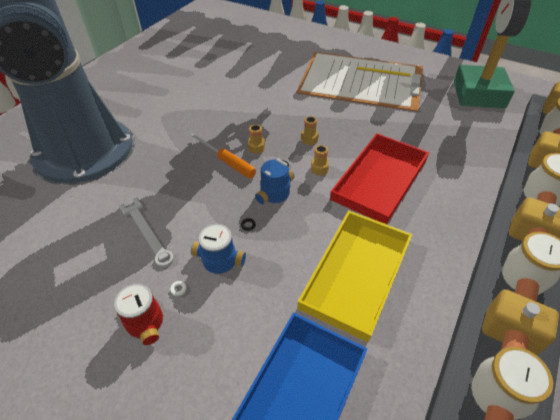

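Top view: red tray (163,163), yellow (282,138), blue (398,131). Blue lidded meter is at (232,247), the dial meter at (335,246) and the red meter at (421,264). There are three couplings; the leftmost is at (135,258), and left in the image is robot +y.

```bash
cat > h.py <<'E'
import cv2,numpy as np
from rig import bot
def ray(c,uv,z):
    R=np.array(c["R"]);t=np.array(c["t"]);o=-R.T@t
    d=R.T@np.array([(uv[0]-c["cx"])/c["fx"],(uv[1]-c["cy"])/c["fy"],1]);return o+d*(z-o[2])/d[2]
def blobs(im,lo,hi,amin=30,close=0):
    m=cv2.inRange(cv2.cvtColor(im,cv2.COLOR_BGR2HSV),np.array(lo),np.array(hi))
    if close: m=cv2.morphologyEx(m,cv2.MORPH_CLOSE,np.ones((close,close)))
    return [k for k in cv2.findContours(m,cv2.RETR_EXTERNAL,cv2.CHAIN_APPROX_NONE)[0] if cv2.contourArea(k)>=amin]
E
python3 - <<'E'
from h import *
c=bot.get_calibration("top");im=cv2.imread("pics/top0.png")
for n,lo,hi in(("blue",(105,150,40),(125,255,255)),("red",(0,200,60),(5,255,255)),("yel",(22,180,80),(32,255,255)),("brass",(8,130,60),(21,255,255)),("white",(0,0,170),(180,60,255))):
    for k in blobs(im,lo,hi,12):
        (u,v),(w,h),a=cv2.minAreaRect(k)
        if v<95 or u>500 or u<60: continue
        z=.025 if w*h>3000 else {"brass":.018,"white":.067}.get(n,.05)
        p=ray(c,(u,v),z)
        b=np.array([ray(c,q,z)[:2] for q in cv2.boxPoints(((u,v),(w,h),a))])
        e=[b[1]-b[0],b[2]-b[1]];L=max(e,key=np.linalg.norm)
        print(n,int(cv2.contourArea(k)),"px",round(u),round(v),"xy",p[:2].round(4),"sides",[round(float(np.linalg.norm(x)),3) for x in e],"dir",round(float(np.degrees(np.arctan2(L[1],L[0]))),1))
E
```

```text
blue 27 px 321 250 xy [ 0.4203 -0.0623] sides [0.01, 0.039] dir -163.3
blue 654 px 234 247 xy [0.4281 0.0924] sides [0.051, 0.054] dir -101.0
blue 6415 px 399 131 xy [ 0.6486 -0.2226] sides [0.217, 0.122] dir -88.3
red 200 px 405 266 xy [ 0.3897 -0.2109] sides [0.025, 0.053] dir -179.4
red 6297 px 162 163 xy [0.5923 0.2341] sides [0.118, 0.213] dir -93.2
yel 6322 px 282 138 xy [0.639  0.0037] sides [0.211, 0.122] dir -88.0
brass 355 px 180 306 xy [0.3252 0.1951] sides [0.045, 0.034] dir -64.4
brass 698 px 221 306 xy [0.323 0.121] sides [0.096, 0.028] dir -13.3
brass 72 px 405 282 xy [ 0.3608 -0.2185] sides [0.012, 0.023] dir -117.7
brass 33 px 339 267 xy [ 0.3896 -0.0977] sides [0.022, 0.007] dir -72.8
brass 334 px 136 258 xy [0.4133 0.2794] sides [0.045, 0.033] dir -91.0
brass 28 px 253 251 xy [0.4222 0.061 ] sides [0.021, 0.007] dir -14.5
brass 61 px 424 244 xy [ 0.4295 -0.2585] sides [0.011, 0.024] dir -109.7
brass 29 px 211 244 xy [0.4373 0.1389] sides [0.02, 0.007] dir -13.6
brass 31 px 326 227 xy [ 0.4662 -0.0758] sides [0.022, 0.007] dir -74.3
brass 306 px 178 224 xy [0.4761 0.2021] sides [0.033, 0.045] dir -117.3
white 34 px 374 263 xy [ 0.3966 -0.1525] sides [0.021, 0.011] dir -85.3
white 562 px 424 264 xy [ 0.394  -0.2378] sides [0.046, 0.047] dir -91.0
white 562 px 336 246 xy [ 0.4277 -0.0865] sides [0.047, 0.047] dir -91.0
```

Call:
play_rows --pt "0 0.0174 -0.0476 0 0 0 -0.1344" --pt "0 0.0174 -0.0476 0 0 0 -0.1344" --pt "0 0.0174 -0.0476 0 0 0 -0.1344" --pt "0 0.0174 -0.0476 0 0 0 -0.1344" --pt "0 0.0174 -0.0476 0 0 0 -0.1344" --pt "0 0.0174 -0.0476 0 0 0 -0.1344" --pt "0 0.0174 -0.0476 0 0 0 -0.1344" --pt "0 0.0174 -0.0476 0 0 0 -0.1344" --pt "0 0.0174 -0.0476 0 0 0 -0.1344" --pt "0 0.0174 -0.0476 0 0 0 -0.1344" --pt "0 0 0 0 0 0 0" --pt "0 0 0 0 0 0 0"

```text
time_s: 1.6
position: [0.4274, 0.0952, 0.2222]
tcp_rot: [[0.191, 0.982, -0.002], [0.982, -0.191, 0.001], [0.0, -0.002, -1.0]]
force: [0.6, 0.5, -1.2]
opening: 0.997
```

```bash
cat >> h.py <<'E'
def st():
    s=bot.read_state();R=np.array(s["tcp_rot"])
    print("t",round(s["time_s"],2),"pos",np.round(s["position"],4).tolist(),"yawy",round(float(np.degrees(np.arctan2(R[1,1],R[0,1]))),2),"z",R[:,2].round(4).tolist(),"F",np.round(s["force"],1).tolist(),"op",round(float(s["opening"]),3),"j",np.round(s["joint_positions"],1).tolist())
def shot(n):
    c=bot.get_calibration("wrist");im=bot.capture("wrist");cv2.imwrite(f"pics/{n}.png",im);np.save(f"pics/{n}.npy",c,allow_pickle=True);return c,im
def proj(c,X):
    p=np.array(c["R"])@X+np.array(c["t"]);return c["fx"]*p[0]/p[2]+c["cx"],c["fy"]*p[1]/p[2]+c["cy"]
E
python3 - <<'E'
from h import *
st();c,im=shot("w1")
print(ray(c,(280,210),0),(-np.array(c["R"]).T@c["t"]).round(3),[np.round(proj(c,np.array(p))).tolist() for p in ((.428,.095,.067),(.422,.061,.018),(.437,.138,.018))])
E
```

```text
t 1.6 pos [0.4274, 0.0952, 0.2222] yawy -11.01 z [-0.0015, 0.0005, -1.0] F [0.6, 0.5, -1.2] op 0.997 j [-2.2, 15.9, 107.7, 0.0, 56.4, 8.8]
[0.42096028 0.06557441 0.        ] [0.44  0.16  0.384] [[281.0, 196.0], [282.0, 218.0], [282.0, 144.0]]
```

View pics/w1.png

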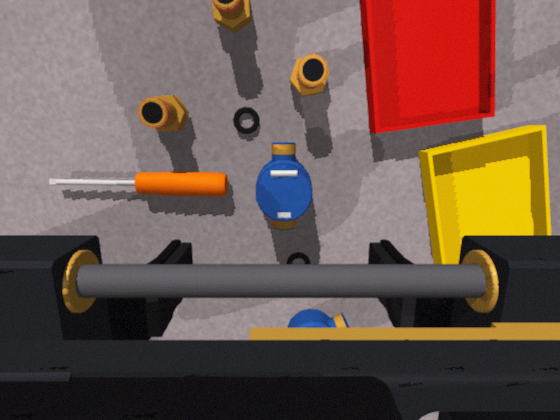

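The wrist view shows the lid meter at about (284,190), with its stubs vertical in the image, so the yaw is right.

```bash
python3 - <<'E'
from h import *
c=np.load("pics/w1.npy",allow_pickle=True).item();im=cv2.imread("pics/w1.png")
for n,lo,hi in(("blue",(105,150,40),(125,255,255)),("brass",(8,130,60),(21,255,255))):
    for k in blobs(im,lo,hi,20):
        x,y,w,h=cv2.boundingRect(k)
        if y>235 or x>350 :continue
        print(n,x,y,w,h,[ray(c,(x+w/2,y+h/2),z)[:2].round(4).tolist() for z in(.067,.05,.028,.018)])
        if n=="blue": print(cv2.minEnclosingCircle(k),"far rim",ray(c,(x+w/2,y+h),.065)[:2], "sides",ray(c,(x,190),.06)[:2],ray(c,(x+w,190),.06)[:2])
E
```

```text
blue 256 155 56 66 [[0.4318, 0.1017], [0.4314, 0.0986], [0.4309, 0.0946], [0.4306, 0.0928]]
((283.5, 186.84375), 33.53030014038086) far rim [0.42580117 0.07020183] sides [0.40542241 0.10360803] [0.45716541 0.09354075]
brass 273 220 22 9 [[0.4252, 0.0674], [0.4245, 0.0625], [0.4235, 0.0561], [0.423, 0.0532]]
brass 135 171 93 26 [[0.3402, 0.1233], [0.3349, 0.1214], [0.328, 0.1189], [0.3249, 0.1177]]
brass 272 144 23 10 [[0.4381, 0.1366], [0.438, 0.1354], [0.4379, 0.1338], [0.4378, 0.133]]
brass 138 95 51 37 [[0.3409, 0.1867], [0.3356, 0.1882], [0.3288, 0.19], [0.3257, 0.1909]]
brass 290 54 40 43 [[0.4719, 0.193], [0.4736, 0.1948], [0.4758, 0.1971], [0.4769, 0.1981]]
brass 212 0 39 33 [[0.4165, 0.2501], [0.4152, 0.255], [0.4136, 0.2612], [0.4129, 0.2641]]
```

Call:
play_rows --pt "0 0.0036 0.0018 -0.02 0 0 0" --pt "0 0 0 -0.04 0 0 0" --pt "0 0 0 -0.04 0 0 0" --pt "0 0 0 -0.03 0 0 0" --pt "0 0 0 -0.03 0 0 0" --pt "0 0 0 -0.018 0 0 0" --pt "0 0 0 -0.01 0 0 0" --pt "0 0 0 0 0 0 0" --pt "0 0 0 0 0 0 0"

```text
time_s: 2.78
position: [0.432, 0.0972, 0.0351]
tcp_rot: [[0.19, 0.982, 0.001], [0.982, -0.19, -0.0], [0.0, 0.001, -1.0]]
force: [0.3, 0.5, 0.3]
opening: 0.997
```

Call:
play_rows --pt "1 0 0 0 0 0 0" --pt "1 0 0 0 0 0 0" --pt "1 0 0 0 0 0 0" --pt "1 0 0 0 0 0 0" --pt "1 0 0 0 0 0 0" --pt "1 0 0 0 0 0 0" --pt "1 0 0 0 0 0 0" --pt "1 0 0 0 0 0 0"

```text
time_s: 3.78
position: [0.4313, 0.0968, 0.0346]
tcp_rot: [[0.191, 0.982, -0.001], [0.982, -0.191, -0.0], [-0.0, -0.001, -1.0]]
force: [-1.1, -0.2, 4.3]
opening: 0.613
```

Call:
play_rows --pt "1 0 0 0.01 0 0 0" --pt "1 0 0 0.04 0 0 0" --pt "1 0 0 0.05 0 0 0" --pt "1 0.0246 -0.0417 0.02 0 0 -0.15" --pt "1 0.0246 -0.0417 0 0 0 -0.15" --pt "1 0.0246 -0.0417 0 0 0 -0.15" --pt "1 0.0246 -0.0417 0 0 0 -0.15" --pt "1 0.0246 -0.0417 0 0 0 -0.15" --pt "1 0.0246 -0.0417 0 0 0 -0.15" --pt "1 0.0246 -0.0417 0 0 0 -0.15" --pt "1 0.0246 -0.0417 0 0 0 -0.15" --pt "1 0.0246 -0.0417 0 0 0 -0.15"

```text
time_s: 5.28
position: [0.6532, -0.2795, 0.1538]
tcp_rot: [[1.0, 0.024, -0.001], [0.024, -1.0, 0.001], [-0.001, -0.001, -1.0]]
force: [-0.1, 0.2, -3.0]
opening: 0.615
```

Call:
play_rows --pt "1 0 0 0 0 0 0" --pt "1 0 0 0 0 0 0"

```text
time_s: 5.52
position: [0.6519, -0.2778, 0.1533]
tcp_rot: [[1.0, 0.029, -0.003], [0.029, -1.0, 0.002], [-0.003, -0.002, -1.0]]
force: [-0.5, 0.2, -3.7]
opening: 0.612
```

```bash
python3 - <<'E'
from h import *
st();c,im=shot("w2")
t=bot.capture("top");cv2.imwrite("pics/top2.png",t)
cv2.imwrite("pics/both2.png",np.hstack([cv2.resize(im,(400,300)),cv2.resize(t,(400,300))]))
for k in blobs(im,(105,150,40),(125,255,255),2000): print(cv2.minAreaRect(k),[ray(c,q,.025)[:2].round(4).tolist() for q in cv2.approxPolyDP(k,8,True)[:,0]],cv2.approxPolyDP(k,8,True)[:,0].tolist())
E
```

```text
t 5.53 pos [0.6519, -0.2778, 0.1533] yawy -88.34 z [-0.0028, 0.0023, -1.0] F [-0.5, 0.2, -3.7] op 0.612 j [-32.1, 41.0, 72.2, 0.0, 67.0, 56.2]
((280.0, 312.0), (28.0, 122.0), 90.0) [[0.5597, -0.2251], [0.5324, -0.2415], [0.5347, -0.3218], [0.5639, -0.3365]] [[219, 299], [237, 326], [323, 326], [341, 298]]
((216.5, 196.0), (136.0, 255.0), 90.0) [[0.7089, -0.1224], [0.6182, -0.1241], [0.6196, -0.1738], [0.5926, -0.1776], [0.5952, -0.2008], [0.6173, -0.219], [0.6121, -0.232], [0.5951, -0.2283], [0.5981, -0.3314], [0.714, -0.3282]] [[89, 128], [102, 235], [159, 235], [165, 264], [191, 262], [211, 239], [226, 245], [222, 263], [338, 263], [344, 129]]
```

View pics/both2.png

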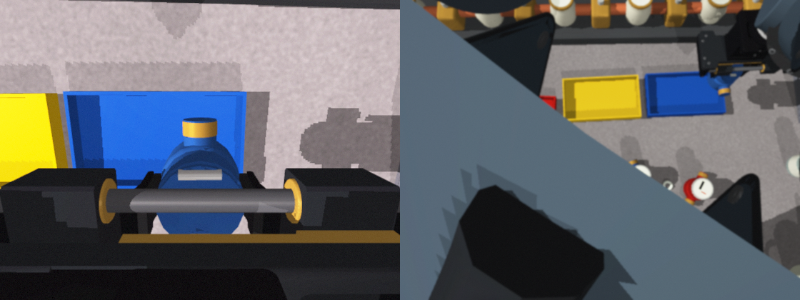

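Call:
play_rows --pt "1 0.001 0 -0.02 0 0 0" --pt "1 0 0 -0.03 0 0 0" --pt "1 0 0 -0.03 0 0 0" --pt "1 0 0 -0.015 0 0 0" --pt "1 0 0 -0.01 0 0 0" --pt "1 0 0 -0.005 0 0 0" --pt "1 0 0 -0.003 0 0 0" --pt "1 0 0 0 0 0 0" --pt "1 0 0 0 0 0 0"

```text
time_s: 6.75
position: [0.6545, -0.2788, 0.0423]
tcp_rot: [[1.0, 0.029, 0.001], [0.029, -1.0, -0.001], [0.001, 0.001, -1.0]]
force: [-0.6, 0.2, -4.4]
opening: 0.612
```

```bash
python3 - <<'E'
from h import *
c=np.load("pics/w2.npy",allow_pickle=True).item();im=cv2.imread("pics/w2.png")
for k in blobs(im,(8,130,60),(25,255,255),100):
    x,y,w,h=cv2.boundingRect(k)
    if 200<x<300 and y<220: print(x,y,w,h,ray(c,(x+w/2,y),.149),ray(c,(x+w/2,y),.137))
st()
E
```

```text
256 170 47 22 [ 0.69582632 -0.27690303  0.149     ] [ 0.69423067 -0.27691793  0.137     ]
t 6.75 pos [0.6545, -0.2788, 0.0423] yawy -88.35 z [0.0011, -0.0007, -1.0] F [-0.6, 0.2, -4.4] op 0.612 j [-32.1, 48.7, 75.4, 0.0, 55.8, 56.3]
```

Call:
play_rows --pt "1 0 0 -0.001 0 0 0" --pt "1 0 0 -0.001 0 0 0" --pt "1 0 0 0 0 0 0"

```text
time_s: 7.12
position: [0.654, -0.2785, 0.0394]
tcp_rot: [[1.0, 0.029, -0.0], [0.029, -1.0, 0.0], [-0.0, -0.0, -1.0]]
force: [-0.3, 0.4, -2.9]
opening: 0.616
```

Call:
play_rows --pt "1 0 0 -0.001 0 0 0" --pt "1 0 0 0 0 0 0"

```text
time_s: 7.38
position: [0.6542, -0.2786, 0.0388]
tcp_rot: [[1.0, 0.029, 0.0], [0.029, -1.0, -0.0], [0.0, 0.0, -1.0]]
force: [-0.1, -0.5, -1.8]
opening: 0.609
```

Call:
play_rows --pt "1 0 0 -0.0007 0 0 0" --pt "1 0 0 0 0 0 0"

```text
time_s: 7.62
position: [0.6542, -0.2786, 0.0387]
tcp_rot: [[1.0, 0.029, 0.0], [0.029, -1.0, -0.0], [0.0, 0.0, -1.0]]
force: [-2.3, 1.1, 3.3]
opening: 0.614
```

Call:
play_rows --pt "0.2 0 0 0 0 0 0" --pt "0 0 0 0 0 0 0" --pt "0 0 0 0 0 0 0" --pt "0 0 0 0 0 0 0" --pt "0 0 0 0.02 0 0 0" --pt "0 0 0 0.05 0 0 0" --pt "0 0 0 0.06 0 0 0" --pt "0 -0.037 0.032 0.03 0 0 0.04" --pt "0 -0.037 0.032 0.02 0 0 0.04" --pt "0 -0.037 0.032 0 0 0 0.04" --pt "0 -0.037 0.032 0 0 0 0.04" --pt "0 -0.037 0.032 0 0 0 0.04"

```text
time_s: 9.12
position: [0.4683, -0.1177, 0.2195]
tcp_rot: [[0.974, 0.228, 0.003], [0.228, -0.974, -0.001], [0.002, 0.002, -1.0]]
force: [-0.2, 0.6, -0.9]
opening: 0.998
```

Call:
play_rows --pt "0 -0.041 0.032 0 0 0 0.05" --pt "0 0 0 0 0 0 0" --pt "0 0 0 0 0 0 0"

```text
time_s: 9.5
position: [0.4295, -0.0872, 0.2193]
tcp_rot: [[0.961, 0.275, 0.004], [0.275, -0.961, -0.002], [0.003, 0.003, -1.0]]
force: [0.1, 0.2, 0.7]
opening: 0.998
```

```bash
cat > m.py <<'E'
from h import *
import sys
n=sys.argv[1];lo,hi=[(105,150,40),(125,255,255)],0
st();c,im=shot(n)
for nm,lo,hi in(("white",(0,0,150),(180,70,255)),("brass",(8,130,60),(21,255,255))):
    for k in blobs(im,lo,hi,25):
        x,y,w,h=cv2.boundingRect(k)
        if y>235: continue
        (u,v),r=cv2.minEnclosingCircle(k)
        print(nm,x,y,w,h,[ray(c,(u,v),z)[:2].round(4).tolist() for z in((.067,) if nm=="white" else (.055,.018))])
E
python3 m.py w3
```

```text
t 9.5 pos [0.4295, -0.0872, 0.2193] yawy -74.03 z [0.004, -0.002, -1.0] F [0.1, 0.2, 0.7] op 0.998 j [-26.1, 16.1, 108.1, -0.0, 55.6, 47.9]
white 244 225 21 9 [[0.3934, -0.0733]]
white 327 217 29 23 [[0.4171, -0.1514]]
white 231 210 15 22 [[0.3971, -0.0545]]
white 438 198 39 29 [[0.4623, -0.2494]]
white 231 171 79 61 [[0.4247, -0.0802]]
white 235 167 21 22 [[0.4385, -0.0528]]
white 435 166 16 27 [[0.4871, -0.228]]
white 218 163 19 30 [[0.4349, -0.0403]]
white 336 151 13 16 [[0.4782, -0.1322]]
white 215 144 21 18 [[0.4569, -0.03]]
white 249 143 8 15 [[0.4639, -0.0527]]
white 187 134 24 11 [[0.4595, -0.0051]]
white 238 133 20 13 [[0.4717, -0.0466]]
white 223 121 27 16 [[0.4782, -0.0344]]
white 201 118 15 18 [[0.4738, -0.0111]]
white 221 109 13 12 [[0.4877, -0.024]]
white 184 104 17 31 [[0.4749, 0.0064]]
white 235 101 10 7 [[0.4985, -0.0325]]
white 313 98 9 28 [[0.5113, -0.0983]]
white 308 57 19 37 [[0.5393, -0.0882]]
white 311 47 249 188 [[0.5162, -0.2113]]
white 300 35 40 22 [[0.5629, -0.0843]]
white 79 26 26 42 [[0.5089, 0.0985]]
white 30 10 54 47 [[0.5103, 0.1277]]
white 104 0 203 109 [[0.5249, 0.0044]]
brass 270 225 23 8 [[0.3993, -0.0981], [0.3888, -0.1013]]
brass 420 221 24 23 [[0.4342, -0.2412], [0.4276, -0.2607]]
brass 0 189 31 36 [[0.347, 0.1552], [0.3306, 0.1807]]
brass 56 186 43 50 [[0.359, 0.0946], [0.3439, 0.1132]]
brass 270 148 24 10 [[0.4687, -0.0786], [0.4661, -0.0797]]
brass 511 52 32 14 [[0.6046, -0.2614], [0.6173, -0.2832]]
brass 0 41 39 43 [[0.481, 0.1624], [0.4797, 0.1886]]
```

View pics/w3.png

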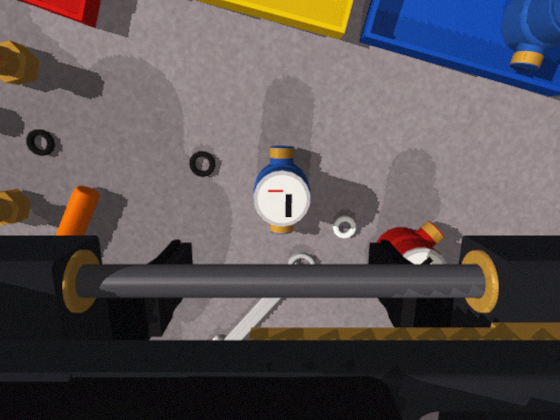

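```bash
python3 - <<'E'
from h import *
c=np.load("pics/w3.npy",allow_pickle=True).item()
print(ray(c,(282,198),.067),ray(c,(282,190),.05),[ray(c,(x,198),.062)[:2] for x in(254,311)])
E
```

```text
[ 0.42956486 -0.0902399   0.067     ] [ 0.43374405 -0.0892114   0.05      ] [array([ 0.42142321, -0.06548551]), array([ 0.43598515, -0.11658019])]
```

Call:
play_rows --pt "0 0.0005 -0.003 -0.02 0 0 0" --pt "0 0 0 -0.04 0 0 0" --pt "0 0 0 -0.04 0 0 0" --pt "0 0 0 -0.03 0 0 0" --pt "0 0 0 -0.03 0 0 0" --pt "0 0 0 -0.015 0 0 0" --pt "0 0 0 -0.009 0 0 0" --pt "0 0 0 0 0 0 0" --pt "0 0 0 0 0 0 0"

```text
time_s: 10.68
position: [0.4294, -0.09, 0.0343]
tcp_rot: [[0.961, 0.275, 0.001], [0.275, -0.961, -0.001], [0.001, 0.001, -1.0]]
force: [0.3, 1.3, -0.9]
opening: 1.003
```

Call:
play_rows --pt "1 0 0 0 0 0 0" --pt "1 0 0 0 0 0 0" --pt "1 0 0 0 0 0 0" --pt "1 0 0 0 0 0 0" --pt "1 0 0 0 0 0 0" --pt "1 0 0 0 0 0 0" --pt "1 0 0 0 0 0 0"

```text
time_s: 11.55
position: [0.4287, -0.0895, 0.0339]
tcp_rot: [[0.961, 0.275, 0.0], [0.275, -0.961, -0.0], [0.0, 0.0, -1.0]]
force: [-0.4, 1.0, 2.1]
opening: 0.615
```

Call:
play_rows --pt "1 0 0 0.01 0 0 0" --pt "1 0 0 0.04 0 0 0" --pt "1 0 0 0.05 0 0 0" --pt "1 0.0369 -0.0144 0.02 0 0 -0.0417" --pt "1 0.0369 -0.0144 0 0 0 -0.0417" --pt "1 0.0369 -0.0144 0 0 0 -0.0417" --pt "1 0.0369 -0.0144 0 0 0 -0.0417" --pt "1 0.0369 -0.0144 0 0 0 -0.0417" --pt "1 0.0369 -0.0144 0 0 0 -0.0417" --pt "1 0 0 0 0 0 0" --pt "1 0 0 0 0 0 0"

```text
time_s: 12.92
position: [0.6481, -0.175, 0.1527]
tcp_rot: [[1.0, 0.029, -0.004], [0.029, -1.0, 0.002], [-0.004, -0.002, -1.0]]
force: [-0.0, -0.0, -4.4]
opening: 0.614
```

```bash
python3 - <<'E'
from h import *
st();c,im=shot("w4")
for k in blobs(im,(8,130,60),(25,255,255),100):
    x,y,w,h=cv2.boundingRect(k)
    if y<220: print(x,y,w,h,ray(c,(x+w/2,y),.149),ray(c,(x+w/2,y),.034))
E
```

```text
t 12.93 pos [0.6481, -0.175, 0.1527] yawy -88.35 z [-0.0041, 0.0019, -1.0] F [-0.0, -0.0, -4.4] op 0.614 j [-24.6, 38.3, 78.3, -0.0, 63.6, 63.7]
257 169 48 22 [ 0.6926112  -0.17486942  0.149     ] [ 0.67750726 -0.17553619  0.034     ]
390 148 32 13 [ 0.70408675 -0.23284965  0.149     ] [ 0.69696078 -0.2738251   0.034     ]
0 129 205 184 [ 0.70869294 -0.09215811  0.149     ] [ 0.70476926 -0.0353228   0.034     ]
```

View pics/w4.png

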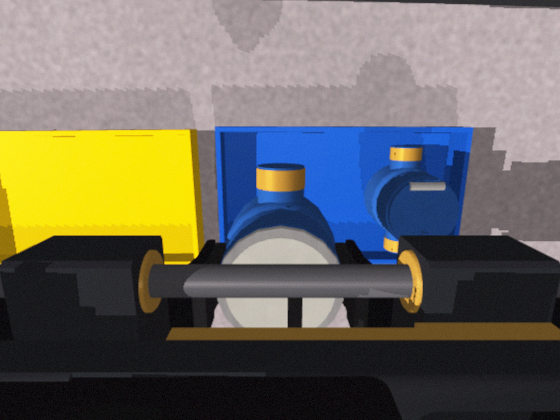

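The lidded meter stands upright in the right half at (405,200), and the left half is free. I'm lowering the second one there.

Call:
play_rows --pt "1 0.0015 0 -0.02 0 0 0" --pt "1 0 0 -0.03 0 0 0" --pt "1 0 0 -0.03 0 0 0" --pt "1 0 0 -0.015 0 0 0" --pt "1 0 0 -0.01 0 0 0" --pt "1 0 0 -0.005 0 0 0" --pt "1 0 0 -0.003 0 0 0" --pt "1 0 0 -0.001 0 0 0" --pt "1 0 0 -0.001 0 0 0" --pt "1 0 0 0 0 0 0" --pt "1 0 0 0 0 0 0"

```text
time_s: 14.35
position: [0.6516, -0.176, 0.0391]
tcp_rot: [[1.0, 0.029, 0.0], [0.029, -1.0, -0.0], [0.0, 0.0, -1.0]]
force: [0.4, 0.3, -4.1]
opening: 0.614
```

Call:
play_rows --pt "1 0 0 -0.001 0 0 0" --pt "1 0 0 0 0 0 0"

```text
time_s: 14.6
position: [0.6517, -0.176, 0.0381]
tcp_rot: [[1.0, 0.029, 0.0], [0.029, -1.0, -0.0], [0.0, 0.0, -1.0]]
force: [0.5, -0.4, -2.5]
opening: 0.611
```

Call:
play_rows --pt "1 0 0 -0.0008 0 0 0" --pt "1 0 0 0 0 0 0"

```text
time_s: 14.85
position: [0.6517, -0.176, 0.038]
tcp_rot: [[1.0, 0.029, 0.001], [0.029, -1.0, -0.0], [0.001, 0.0, -1.0]]
force: [-1.9, -0.0, 4.5]
opening: 0.613
```

Call:
play_rows --pt "0.2 0 0 0 0 0 0" --pt "0 0 0 0 0 0 0" --pt "0 0 0 0 0 0 0" --pt "0 0 0 0 0 0 0" --pt "0 0 0 0.02 0 0 0" --pt "0 0 0 0.05 0 0 0" --pt "0 0 0 0.06 0 0 0" --pt "0 -0.0367 -0.0089 0.03 0 0 -0.154" --pt "0 -0.0367 -0.0089 0.02 0 0 -0.154" --pt "0 -0.0367 -0.0089 0 0 0 -0.154" --pt "0 -0.0367 -0.0089 0 0 0 -0.154" --pt "0 -0.0367 -0.0089 0 0 0 -0.154"

```text
time_s: 16.35
position: [0.4672, -0.2208, 0.2187]
tcp_rot: [[0.734, -0.679, 0.002], [-0.679, -0.734, -0.002], [0.003, -0.0, -1.0]]
force: [0.4, 0.2, -0.1]
opening: 1.0
```

Call:
play_rows --pt "0 -0.0367 -0.0089 0 0 0 -0.154" --pt "0 -0.0367 -0.0089 0 0 0 -0.154" --pt "0 0 0 0 0 0 0" --pt "0 0 0 0 0 0 0"

```text
time_s: 16.85
position: [0.3955, -0.2388, 0.2182]
tcp_rot: [[0.499, -0.867, 0.002], [-0.867, -0.499, -0.002], [0.003, -0.001, -1.0]]
force: [-0.2, -0.3, -0.3]
opening: 0.994
```

```bash
python3 m.py w5 | grep -v white
```

```text
t 16.85 pos [0.3955, -0.2388, 0.2182] yawy -150.1 z [0.0024, -0.0019, -1.0] F [-0.2, -0.3, -0.3] op 0.994 j [-45.0, 18.0, 105.1, 0.0, 56.7, 105.0]
brass 290 211 22 19 [[0.3665, -0.2284], [0.3596, -0.2206]]
brass 250 146 26 20 [[0.428, -0.2643], [0.4281, -0.2607]]
brass 49 123 21 24 [[0.5977, -0.1889], [0.6171, -0.1766]]
brass 88 22 20 29 [[0.5992, -0.2822], [0.6187, -0.2806]]
```

View pics/w5.png

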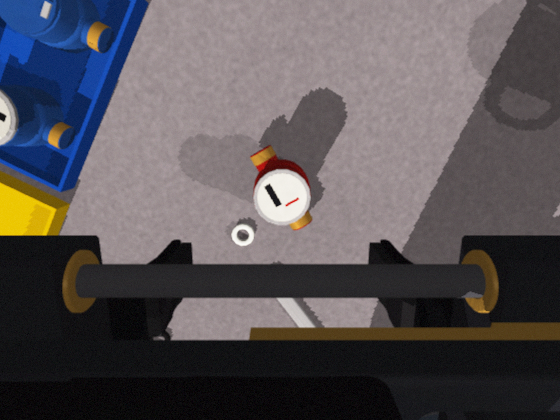

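Both blue meters are in the tray. The red dial is at (282,197), but its stubs run (262,156) to (301,221), so the tool needs another +30° of yaw.

```bash
python3 - <<'E'
from h import *
c=np.load("pics/w5.npy",allow_pickle=True).item()
print(ray(c,(282,197),.067),ray(c,(282,189),.05))
E
```

```text
[ 0.39412776 -0.24139824  0.067     ] [ 0.3962188 -0.2451861  0.05     ]
```

Call:
play_rows --pt "0 -0.0014 -0.0025 0 0 0 0.1745" --pt "0 0 0 -0.02 0 0 0.1745" --pt "0 0 0 -0.04 0 0 0.1745" --pt "0 0 0 -0.04 0 0 0" --pt "0 0 0 -0.03 0 0 0" --pt "0 0 0 -0.03 0 0 0" --pt "0 0 0 -0.015 0 0 0" --pt "0 0 0 -0.008 0 0 0" --pt "0 0 0 0 0 0 0" --pt "0 0 0 0 0 0 0"

```text
time_s: 18.15
position: [0.3938, -0.241, 0.0346]
tcp_rot: [[0.865, -0.502, 0.001], [-0.502, -0.865, -0.001], [0.001, 0.0, -1.0]]
force: [0.2, 0.8, -0.1]
opening: 0.998
```

Call:
play_rows --pt "1 0 0 0 0 0 0" --pt "1 0 0 0 0 0 0" --pt "1 0 0 0 0 0 0" --pt "1 0 0 0 0 0 0" --pt "1 0 0 0 0 0 0" --pt "1 0 0 0 0 0 0" --pt "1 0 0 0 0 0 0"

```text
time_s: 19.02
position: [0.3932, -0.2404, 0.0341]
tcp_rot: [[0.865, -0.502, -0.0], [-0.502, -0.865, 0.0], [-0.0, -0.0, -1.0]]
force: [1.0, 2.8, 3.9]
opening: 0.612
```

Call:
play_rows --pt "1 0 0 0.01 0 0 0" --pt "1 0 0 0.04 0 0 0" --pt "1 0 0 0.05 0 0 0" --pt "1 0.0181 0.0434 0.02 0 0 0.0426" --pt "1 0.0181 0.0434 0 0 0 0.0426" --pt "1 0.0181 0.0434 0 0 0 0.0426" --pt "1 0.0181 0.0434 0 0 0 0.0426" --pt "1 0.0181 0.0434 0 0 0 0.0426" --pt "1 0.0181 0.0434 0 0 0 0.0426" --pt "1 0.0181 0.0434 0 0 0 0.0426" --pt "1 0.0181 0.0434 0 0 0 0.0426" --pt "1 0.0181 0.0434 0 0 0 0.0426"

```text
time_s: 20.52
position: [0.5556, 0.1508, 0.1534]
tcp_rot: [[0.99, -0.14, -0.002], [-0.14, -0.99, -0.001], [-0.002, 0.001, -1.0]]
force: [0.8, -0.0, -4.7]
opening: 0.61
```

Call:
play_rows --pt "1 0.0181 0.0434 0 0 0 0.0426" --pt "1 0.0181 0.0434 0 0 0 0.0426" --pt "1 0 0 0 0 0 0" --pt "1 0 0 0 0 0 0"

```text
time_s: 21.02
position: [0.5908, 0.236, 0.1529]
tcp_rot: [[0.998, -0.057, -0.003], [-0.057, -0.998, -0.002], [-0.003, 0.002, -1.0]]
force: [-0.7, 0.9, -5.4]
opening: 0.618
```

```bash
python3 - <<'E'
from h import *
st();c,im=shot("w6")
for k in blobs(im,(8,130,60),(21,255,255),100):
    x,y,w,h=cv2.boundingRect(k)
    if y<220: print(x,y,w,h,ray(c,(x+w/2,y),.149))
for k in blobs(im,(0,200,60),(6,255,255),2000): a=cv2.approxPolyDP(k,6,True)[:,0];print(a.tolist(),[ray(c,q,.025)[:2].round(4).tolist() for q in a])
E
```

```text
t 21.02 pos [0.5908, 0.236, 0.1529] yawy -93.25 z [-0.0035, -0.0017, -1.0] F [-0.7, 0.9, -5.4] op 0.618 j [11.8, 35.8, 83.9, -0.1, 60.6, 105.0]
0 214 21 43 [0.62070554 0.36541826 0.149     ]
256 167 49 24 [0.63606036 0.23248595 0.149     ]
[[154, 127], [167, 261], [191, 261], [209, 238], [226, 242], [224, 252], [251, 229], [280, 222], [320, 234], [335, 251], [335, 241], [351, 239], [367, 260], [396, 260], [410, 125]] [[0.6585, 0.3325], [0.5432, 0.3379], [0.542, 0.3167], [0.5624, 0.2985], [0.5579, 0.284], [0.5487, 0.2867], [0.5685, 0.2613], [0.5733, 0.2359], [0.5605, 0.2018], [0.544, 0.1891], [0.5533, 0.1889], [0.5543, 0.175], [0.5339, 0.1609], [0.5324, 0.1352], [0.6483, 0.1268]]
```

View pics/w6.png

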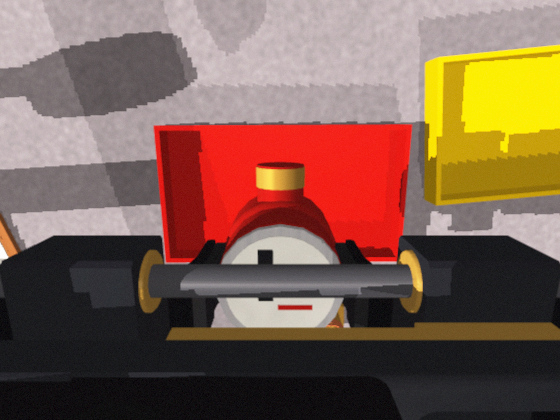

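The tray's corners put its centre at about (.595,.233), so a few mm of correction before lowering.

Call:
play_rows --pt "1 0.002 -0.003 -0.02 0 0 0" --pt "1 0 0 -0.03 0 0 0" --pt "1 0 0 -0.03 0 0 0" --pt "1 0 0 -0.015 0 0 0" --pt "1 0 0 -0.01 0 0 0" --pt "1 0 0 -0.005 0 0 0" --pt "1 0 0 -0.003 0 0 0" --pt "1 0 0 -0.001 0 0 0" --pt "1 0 0 -0.001 0 0 0" --pt "1 0 0 0 0 0 0" --pt "1 0 0 0 0 0 0"

```text
time_s: 22.45
position: [0.5944, 0.2337, 0.0392]
tcp_rot: [[0.998, -0.057, 0.0], [-0.057, -0.998, 0.0], [0.0, -0.0, -1.0]]
force: [0.6, 0.5, -5.5]
opening: 0.617
```

Call:
play_rows --pt "1 0 0 -0.001 0 0 0" --pt "1 0 0 0 0 0 0"

```text
time_s: 22.7
position: [0.5945, 0.2337, 0.0383]
tcp_rot: [[0.998, -0.057, 0.0], [-0.057, -0.998, 0.0], [0.0, -0.0, -1.0]]
force: [-0.4, -0.6, -3.5]
opening: 0.614
```

Call:
play_rows --pt "1 0 0 -0.0008 0 0 0" --pt "1 0 0 0 0 0 0"

```text
time_s: 22.95
position: [0.5945, 0.2337, 0.0382]
tcp_rot: [[0.998, -0.057, 0.001], [-0.057, -0.998, 0.0], [0.001, -0.0, -1.0]]
force: [-2.5, -0.6, 5.6]
opening: 0.611
```

Call:
play_rows --pt "0.2 0 0 0 0 0 0" --pt "0 0 0 0 0 0 0" --pt "0 0 0 0 0 0 0" --pt "0 0 0 0 0 0 0" --pt "0 0 0 0.02 0 0 0" --pt "0 0 0 0.05 0 0 0" --pt "0 0 0 0.06 0 0 0" --pt "0 -0.036 0.008 0.03 0 0 0" --pt "0 -0.036 0.008 0.02 0 0 0" --pt "0 -0.036 0.008 0 0 0 0" --pt "0 -0.036 0.008 0 0 0 0" --pt "0 -0.036 0.008 0 0 0 0"

```text
time_s: 24.45
position: [0.4134, 0.274, 0.2188]
tcp_rot: [[0.998, -0.057, 0.002], [-0.057, -0.998, 0.001], [0.002, -0.001, -1.0]]
force: [-0.1, 0.6, -0.3]
opening: 1.001
```

Call:
play_rows --pt "0 0 0 0 0 0 0" --pt "0 0 0 0 0 0 0"

```text
time_s: 24.7
position: [0.4156, 0.274, 0.2185]
tcp_rot: [[0.998, -0.057, 0.003], [-0.057, -0.998, 0.001], [0.003, -0.001, -1.0]]
force: [0.8, -0.3, 1.0]
opening: 1.003
```

```bash
python3 m.py w7 | grep -v white
```

```text
t 24.7 pos [0.4156, 0.274, 0.2185] yawy -93.27 z [0.0034, 0.001, -1.0] F [0.8, -0.3, 1.0] op 1.003 j [20.5, 20.7, 100.4, -0.0, 58.7, 113.8]
brass 411 217 35 48 [[0.3596, 0.1304], [0.3458, 0.1146]]
brass 262 171 37 39 [[0.4207, 0.2732], [0.4139, 0.2736]]
brass 332 105 42 40 [[0.4762, 0.2049], [0.4758, 0.1976]]
brass 299 31 27 15 [[0.5497, 0.2382], [0.5575, 0.2347]]
brass 0 23 150 242 [[0.4676, 0.4601], [0.4661, 0.4818]]
```

View pics/w7.png

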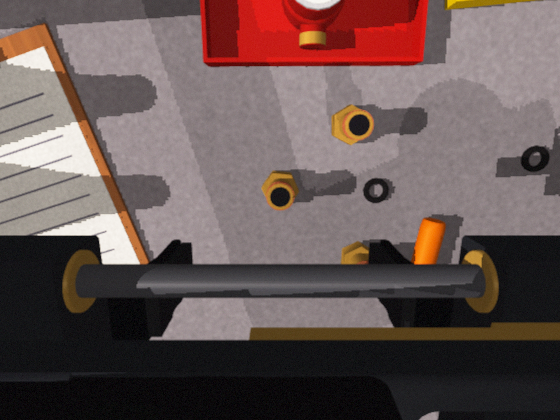

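Red is in its tray. The target coupling is at (280,196), directly under the TCP, with the other two at (356,124) and (358,250).

Call:
play_rows --pt "0 0 -0.0005 -0.02 0 0 0" --pt "0 0 0 -0.04 0 0 0" --pt "0 0 0 -0.04 0 0 0" --pt "0 0 0 -0.03 0 0 0" --pt "0 0 0 -0.03 0 0 0" --pt "0 0 0 -0.02 0 0 0" --pt "0 0 0 -0.01 0 0 0" --pt "0 0 0 0 0 0 0" --pt "0 0 0 0 0 0 0"

```text
time_s: 25.88
position: [0.4152, 0.2734, 0.0279]
tcp_rot: [[0.998, -0.058, 0.002], [-0.058, -0.998, 0.001], [0.002, -0.001, -1.0]]
force: [0.2, -0.5, 1.0]
opening: 1.001
```

Call:
play_rows --pt "1 0 0 0 0 0 0" --pt "1 0 0 0 0 0 0" --pt "1 0 0 0 0 0 0" --pt "1 0 0 0 0 0 0" --pt "1 0 0 0 0 0 0" --pt "1 0 0 0 0 0 0" --pt "1 0 0 0 0 0 0" --pt "1 0 0 0 0 0 0" --pt "1 0 0 0 0 0 0" --pt "1 0 0 0 0 0 0"

```text
time_s: 27.12
position: [0.4145, 0.2733, 0.0273]
tcp_rot: [[0.998, -0.057, 0.0], [-0.057, -0.998, 0.0], [0.0, -0.0, -1.0]]
force: [0.1, 1.4, -1.4]
opening: 0.29
```

Call:
play_rows --pt "1 0 0 0.01 0 0 0" --pt "1 0 0 0.04 0 0 0" --pt "1 0 0 0.05 0 0 0" --pt "1 0.0282 -0.0338 0.02 0 0 0" --pt "1 0.0282 -0.0338 0 0 0 0" --pt "1 0.0282 -0.0338 0 0 0 0" --pt "1 0.0282 -0.0338 0 0 0 0" --pt "1 0.0282 -0.0338 0 0 0 0" --pt "1 0.0282 -0.0338 0 0 0 0" --pt "1 0.0282 -0.0338 0 0 0 0" --pt "1 0.0282 -0.0338 0 0 0 0" --pt "1 0 0 0 0 0 0"

```text
time_s: 28.62
position: [0.6419, -0.0006, 0.1474]
tcp_rot: [[0.998, -0.061, 0.002], [-0.061, -0.998, -0.001], [0.002, 0.001, -1.0]]
force: [-0.2, -0.3, -1.9]
opening: 0.288
```

Call:
play_rows --pt "1 0 0 -0.02 0 0 0" --pt "1 0 0 -0.03 0 0 0" --pt "1 0 0 -0.03 0 0 0" --pt "1 0 0 -0.015 0 0 0" --pt "1 0 0 -0.01 0 0 0" --pt "1 0 0 -0.005 0 0 0" --pt "1 0 0 -0.003 0 0 0" --pt "1 0 0 -0.001 0 0 0" --pt "1 0 0 -0.001 0 0 0" --pt "1 0 0 0 0 0 0" --pt "1 0 0 0 0 0 0"

```text
time_s: 30.0
position: [0.64, 0.0028, 0.0324]
tcp_rot: [[0.998, -0.057, 0.0], [-0.057, -0.998, -0.0], [0.0, 0.0, -1.0]]
force: [-0.0, -0.7, -3.0]
opening: 0.292
```

Call:
play_rows --pt "1 0 0 -0.0008 0 0 0" --pt "1 0 0 0 0 0 0"

```text
time_s: 30.25
position: [0.6398, 0.0028, 0.0314]
tcp_rot: [[0.998, -0.057, -0.0], [-0.057, -0.998, 0.0], [-0.0, -0.0, -1.0]]
force: [0.9, -0.1, -2.0]
opening: 0.291
```

Call:
play_rows --pt "1 0 0 -0.0006 0 0 0" --pt "1 0 0 0 0 0 0"

```text
time_s: 30.5
position: [0.64, 0.0028, 0.0313]
tcp_rot: [[0.998, -0.057, 0.0], [-0.057, -0.998, -0.0], [0.0, 0.0, -1.0]]
force: [-0.2, 0.2, 1.5]
opening: 0.289
```

Call:
play_rows --pt "0.5 0 0 0 0 0 0" --pt "0.2 0 0 0 0 0 0" --pt "0 0 0 0 0 0 0" --pt "0 0 0 0 0 0 0" --pt "0 0 0 0 0 0 0" --pt "0 0 0 0.02 0 0 0" --pt "0 0 0 0.05 0 0 0" --pt "0 0 0 0.06 0 0 0" --pt "0 -0.03 0.03 0.05 0 0 0" --pt "0 -0.03 0.05 0.02 0 0 0" --pt "0 -0.03 0.05 0 0 0 0" --pt "0 -0.03 0.05 0 0 0 0"

```text
time_s: 32.0
position: [0.5207, 0.1828, 0.2307]
tcp_rot: [[0.998, -0.058, 0.003], [-0.058, -0.998, 0.001], [0.003, -0.001, -1.0]]
force: [0.0, 0.6, 0.2]
opening: 1.002
```

Call:
play_rows --pt "0 -0.03 0.05 0 0 0 0" --pt "0 -0.03 0.05 0 0 0 0" --pt "0 -0.03 0.05 0 0 0 0" --pt "0 -0.03 0.05 0 0 0 0" --pt "0 -0.02 0.05 0 0 0 0" --pt "0 -0.02 0.05 0 0 0 0" --pt "0 0 0.05 0 0 0 0" --pt "0 0 0 0 0 0 0" --pt "0 0 0 0 0 0 0"

```text
time_s: 33.12
position: [0.361, 0.5307, 0.2291]
tcp_rot: [[0.998, -0.057, 0.0], [-0.057, -0.998, -0.001], [0.0, 0.001, -1.0]]
force: [0.7, 0.1, 0.0]
opening: 1.002
```

```bash
python3 - <<'E'
from h import *
st();a=bot.capture("top");b=bot.capture("scene")
cv2.imwrite("pics/end.png",np.hstack([cv2.resize(a[60:270,80:480],(800,420))]));cv2.imwrite("pics/endscene.png",b)
E
```

```text
t 33.12 pos [0.361, 0.5307, 0.2291] yawy -93.26 z [0.0001, -0.0007, -1.0] F [0.7, 0.1, 0.0] op 1.002 j [45.8, 31.2, 79.1, -0.0, 69.8, 139.1]
```

View pics/end.png

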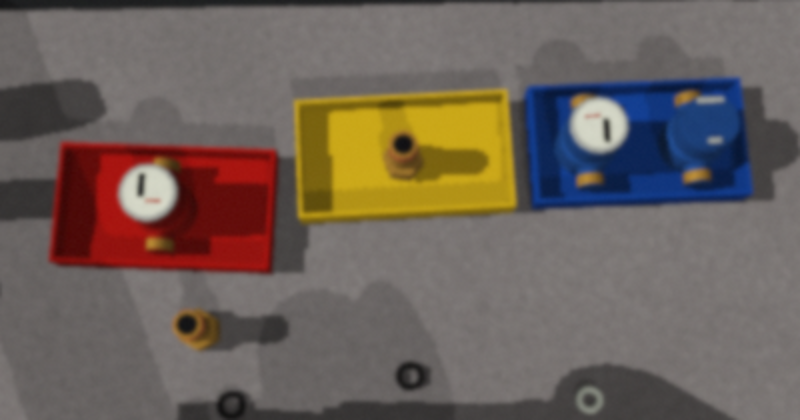

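View pics/endscene.png

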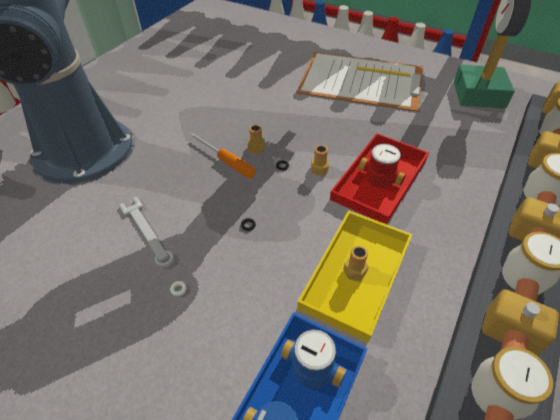

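All four pieces stand upright in the right trays. In the crop, red is at (150,195), the coupling at (403,155), and the blue meters at (597,130) and (703,135). The two other couplings were not moved.

```bash
python3 -c "
from rig import bot
print(bot.hand_in())"
```

```text
the job is handed in; nothing more can be done
None
```

The four pieces are sorted and the job is handed in, at about 33 s of the 109 s allowed. I placed them in the order you listed:
- **Blue tray:** both blue meters, side by side. The lidded one is in the right half and the dial one in the left, with stubs along the tray's x.
- **Red tray:** the red meter, near the tray's centre.
- **Yellow tray:** the coupling that was farthest to the robot's left at the start.

I lowered each piece until the force reading showed it touching the floor (about 1.5–6 N upward), then let go.

The last top and scene pictures show all four in the right trays and the other couplings where they were. In the scene picture the lidded meter is partly cut off at the edge. The gripper is open and well clear, reading about zero force.

No final check failed. Along the way I had first misjudged the red meter's orientation by 30°. The close-up showed this, and I corrected it before gripping.

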